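# Inspect a culture flask at 45 degrees over the light box

## Robot

A 6-joint arm with a two-finger parallel gripper is mounted at the origin on the work surface. World frame = base frame: x ahead of the robot, y to its left, z up, the work surface at z = 0. Lengths are in mm, angles in rad, forces in N, time in s.
With the tool pointing down it reaches from about 350 to 775 mm from the base axis. Payload 7.3 kg.
Tool frame: the origin (TCP) lies midway between the tips of the shut fingers; the grasp point (between the pads) lies 19 mm behind it; z points along the fingers, y is the direction in which the jaws open and shut (so a half turn about z gives the same grasp; the last joint's range is limited). The gripper opens to 92 mm and grips with 3 to 60 N. Pads are 19 mm wide; open, the fingers measure 130 mm over their backs; the gripper's body (75 mm by 190 mm) begins 47 mm behind the grasp point.
Start: joints at [-1.41, 0.342, 1.524, -0, 1.275, -0.146], TCP at [158.577, -500.498, 226.741] pointing down, gripper open.
Joint ranges: [-2.53, 2.53], [-0.77, 2.02], [0.04, 2.7], [-1, 4.14], [0.28, 2.66], [-3.11, 3.11]. Speed limits (rad/s): [2.57, 2.57, 3.14, 3.14, 3.14, 3.14].

## Interface

Orientations are given as [roll, pitch, yaw] about the fixed x, y, z axes, in that order (R = Rz(yaw) Ry(pitch) Rx(roll)).
In Python, from plant import sensors, imaging, ticket gives the robot as it stands. The module is installed in compiled form; this text tells all that it offers.
- The arm moves only by the tool arm_command, never from a script. Its argument "increments" is one flat list of numbers, 5 for each row, row after row: the closure, from 0 (fully open) to 1 (shut), then the shift along the tool's x, y, z in mm, then the turn about the tool's z in degrees. In form: [hand, dx, dy, dz, spin, hand, dx, dy, dz, spin, ...]. A call has 1 to 20 rows; each row is the pose to reach, as a shift and turn from the pose commanded when the call began, along the tool's axes at that moment; what a row does not reach only later rows make up. A row lasts 1/8 s, in which the tool goes at most 62.5 mm and 10.7 degrees, less where a joint would pass 70% of its speed; a pose out of reach is approached as far as the arm can. A call with a gripper value outside its range is refused whole. The fingers move at their own pace and stop on an object; the grip force is fixed at half the most. Time passes only in rows, so rows that repeat a pose let the fingers close. It gives the time, the measured TCP pose, the force and the opening at its end, in the units of the state.
- sensors.get_obs(): the state, without advancing time (a new reading comes with each control period).
- imaging.capture(name): name is "scene" or "top" or "wrist"; returns the picture (420x560x3 uint8, blue, green, red); there is no depth.
- imaging.calibration(name): a dict with "fx", "fy", "cx", "cy" (pixels), "world_to_cam" (4x4, takes a point from world to camera coordinates); the wrist camera has in their place "hand_eye" (4x4, takes a point from camera to tool coordinates, whose origin is the TCP and whose axes are the flange's). Camera axes: x right, y down, z forward; pixel columns grow to the right and rows downward; lengths in mm; the calibration is good to about 2 mm. A picture is of the moment at which its call begins: read the wrist's pose just before it. calibration takes no time and is no camera call.
- ticket.close_job(): hands the job in, once; it reports no verdict.
The state is a dict: "time": time; "joint_positions": joint angles; "dq": joint speeds; "tau": joint torques, N m; "tool_pos": TCP position; "tcp_rot": TCP orientation; "contact_force": force on the tool from outside, world axes, zero at the start; "moment": the same for the moment, N m; "grip_width": finger opening in mm.
Only numpy, scipy, OpenCV 4.12 (cv2) and the standard library are available. Lean on these libraries where they do the work, as an engineer would, in place of code of your own. Each camera call takes 0.05 s, during which the arm holds its last target. There are 200 camera calls.

## Task

Slide the light box's dimmer to the long mark on its scale. Then take the small culture flask from the steel tray, hold it no more than a hand's breadth above the middle of the lit panel with its neck end raised so that it slopes lengthwise at 45 degrees, not rolled to either side, and keep it still there for two seconds. Finally bring it level again and set it down flat on the tray under control, not dropped; leave the dimmer at the mark, never let the flask's neck dip below level, and leave the big flask, the jar and the tube rack where they are.

Things in the scene. Friction and masses are not known exactly. Their poses are not given: they have to be found in the camera images.
- flask: Small closed clear culture flask lying on its broad side, dark red set agar on its floor, white cap; 50 to 90 g. Body a box 67 (x) x 50 (y) x 25 mm high, then 12 mm shoulders, neck and cap (24 mm across, axis 13 mm up); 104 mm in all. Origin: centre of the box's underside; x points to the neck, z up out of the upper broad face. Can be gripped from above across its 50 mm width
- flask_cap (a point): Centre of the outer end face of the small flask's cap, 64.5 mm along x and 13 mm above the flask's origin
- tray: Flat open stainless tray, 220 (x) x 240 (y) x 15 mm high, walls and floor 3 mm thick, fixed to the bench. Origin: centre of its underside; z up
- tray_in (a point): Centre of the tray's inner floor, 3 mm above the bench; axes as the tray's. The small flask starts within 40 mm of it, its neck pointing any way, and belongs flat on this floor (any heading)
- lightbox: White LED light box, 240 x 240 x 30 mm high, fixed to the bench, lamp on. A grey control strip with the slide dimmer runs along its near (-x) edge; the white panel covers the rest. Origin: centre of its underside; x points from the strip to the panel, z up. It stands beside the tray, on either side of it
- panel (a point): Centre of the opal panel (165 in x by 210 mm in y), on its surface 31 mm above the bench; axes as the light box's
- dimmer (a joint): Travel of the dimmer in m: 0 at the dim end, 0.080 at the bright end; grows as the cap slides towards the light box's -y (to the right as the robot sees it). The long mark is at 0.050. Stays where it is left; about 1.5 N moves it
- dimmer_cap (a point): Centre of the top of the black dimmer cap, 50 mm above the bench, a white pointer line on it; axes as the light box's. The cap is 30 mm in x, 16 mm in y (along the track) and stands 20 mm above the strip, whose top is 30 mm above the bench; nothing else over 4 mm high stands within 80 mm of it
- dimmer_mark (a point): Point on the control strip at the long mark: the one scale line that crosses the whole strip (42 mm), among short ticks 10 mm apart on the panel side of the slot. With the dimmer at the mark the cap's centre is straight above this point. Axes as the light box's
- big_flask: Bystander: large clear culture flask of the same kind, 158 mm long, 84 wide, 37 mm high, lying to the outer left or right of the tray and light box. Origin: centre of its body's underside
- jar: Bystander: cream specimen jar with a yellow lid, 84 mm across, 105 mm tall. Origin: centre of its underside
- rack: Bystander: blue tube rack with capped tubes, 100 x 220 mm, 100 mm tall over the tubes. Origin: centre of its underside

How it is judged (in metres and radians):
On the way, in this order (a step that is already met when the one before it is completed fails the run):
1. the dimmer is at the long mark, within 5 mm (value of joint dimmer between 0.045 and 0.055 m), for 0.2 s.
2. dimmer still at the mark, flask held under 140 mm above the panel's middle (60 mm in x, 75 mm in y), neck up 45 degrees +-8, rolled under 8 degrees, still, for 1.5 s (all of step 1 and x of flask in the frame of panel between -0.06 and 0.06 m and y of flask in the frame of panel between -0.075 and 0.075 m and z of flask in the frame of panel below 0.14 m and angle between flask's own x axis and vertical between 0.646 and 0.925 rad and angle between flask's own y axis and vertical between 1.431 and 1.711 rad and angle between flask's own z axis and vertical below 1.2 rad and linear speed of flask below 0.03 m/s), for 1.5 s.
3. the small flask is down flat on the tray floor while still in the gripper (not dropped) (x of flask in the frame of tray_in between -0.085 and 0.085 m and y of flask in the frame of tray_in between -0.095 and 0.095 m and z of flask in the frame of tray_in below 0.008 m and angle between flask's own z axis and vertical below 0.12 rad and contact force between the fingers and flask above 0.3 N), for 0.1 s.
At the end, for the whole second after the job is handed in: The small flask lies flat (within 3 degrees), right way up, at rest and released on the tray's floor (origin within 85 mm of the tray's centre in x and 95 mm in y), and the dimmer is at the long mark within 5 mm (all of step 1 and x of flask in the frame of tray_in between -0.085 and 0.085 m and y of flask in the frame of tray_in between -0.095 and 0.095 m and z of flask in the frame of tray_in below 0.004 m and angle between flask's own z axis and vertical below 0.06 rad and linear speed of flask below 0.02 m/s); the robot touches nothing.
It fails at once if the small flask's neck dips more than 12 degrees below level (angle between flask's own x axis and vertical above 1.78 rad).
It fails at once if the big flask is moved by more than 20 mm (distance of big_flask from where it was at the start of the episode above 0.02 m).
It fails at once if the jar is moved by more than 20 mm (distance of jar from where it was at the start of the episode above 0.02 m).
It fails at once if the tube rack is moved by more than 20 mm (distance of rack from where it was at the start of the episode above 0.02 m).
It also fails if it takes over 72 s, if anything falls off the work surface, if the arm or the gripper's body presses on something with over 40 N, if the wrist force passes 120 N, or if a joint passes its speed limit or range.

## Working session

There is one attempt and no reset: what is moved stays moved. The work goes in short steps, Python scripts to look and compute and a tool call to move; the robot and the scene stay as the last step left them, time stands still between calls to the robot, and variables do not carry over. Pictures are saved under pics/ and viewed, about 8 in all and at most 12, crops included, and the job is handed in when it is done.

Besides the shell and the picture viewer there is one more tool, called after "Call:" as name(argument=value, ...), one argument or row to a line, values as JSON. arm_command: Moves the arm, as the interface text tells. Its arguments: {"type":"object","properties":{"increments":{"type":"array","items":{"type":"number"}}},"required":["increments"]}

```bash
mkdir -p pics; cat > h.py <<'E'
import numpy as np, cv2
from plant import sensors, imaging, ticket
def ray(name,uv,T=None):
    c=imaging.calibration(name)
    d=np.array([(uv[0]-c["cx"])/c["fx"],(uv[1]-c["cy"])/c["fy"],1.])
    M=T@np.array(c["hand_eye"]) if T is not None else np.linalg.inv(np.array(c["world_to_cam"]))
    return M[:3,3],M[:3,:3]@d
def plane(name,uv,z,T=None):
    o,d=ray(name,uv,T); return (o+d*(z-o[2])/d[2]).round(1)
def tcpT(s):
    from scipy.spatial.transform import Rotation as R
    T=np.eye(4);T[:3,:3]=R.from_euler('xyz',s["tcp_rot"]).as_matrix();T[:3,3]=s["tool_pos"];return T
E
python3 - <<'E'
from h import *
s=sensors.get_obs();print({k:np.round(v,3) for k,v in s.items()});print(tcpT(s).round(3))
for n in("scene","top"):
    im=imaging.capture(n);cv2.imwrite(f"pics/{n}0.png",cv2.resize(im,None,fx=1.42,fy=1.42));cv2.imwrite(f"{n}0.png",im)
    print(n,np.linalg.inv(np.array(imaging.calibration(n)["world_to_cam"])).round(2).tolist(),imaging.calibration(n)["fx"])
E
```

```text
{'time': np.float64(0.0), 'joint_positions': array([-1.41 ,  0.343,  1.525,  0.   ,  1.275, -0.146]), 'dq': array([ 0.   ,  0.001, -0.002, -0.   ,  0.001, -0.002]), 'tau': array([-1.0000e-03, -4.3125e+01, -2.4422e+01,  7.2000e-02,  5.6000e-02,
       -0.0000e+00]), 'tool_pos': array([ 158.518, -500.061,  226.052]), 'tcp_rot': array([-3.14 , -0.   ,  0.307]), 'contact_force': array([-0.344, -0.057,  0.066]), 'moment': array([ 0.015, -0.002, -0.049]), 'grip_width': np.float64(91.676)}
[[ 9.53000e-01  3.02000e-01 -0.00000e+00  1.58518e+02]
 [ 3.02000e-01 -9.53000e-01  2.00000e-03 -5.00061e+02]
 [ 0.00000e+00 -2.00000e-03 -1.00000e+00  2.26052e+02]
 [ 0.00000e+00  0.00000e+00  0.00000e+00  1.00000e+00]]
scene [[-0.26, 0.52, -0.81, 1930.19], [0.97, 0.13, -0.22, 361.52], [-0.01, -0.84, -0.54, 947.03], [0.0, 0.0, 0.0, 1.0]] 536.176251283772
top [[0.01, -0.98, 0.17, 400.56], [-1.0, -0.01, 0.0, 0.35], [-0.0, -0.17, -0.98, 1294.11], [0.0, 0.0, 0.0, 1.0]] 451.59911299674974
```

View pics/top0.png

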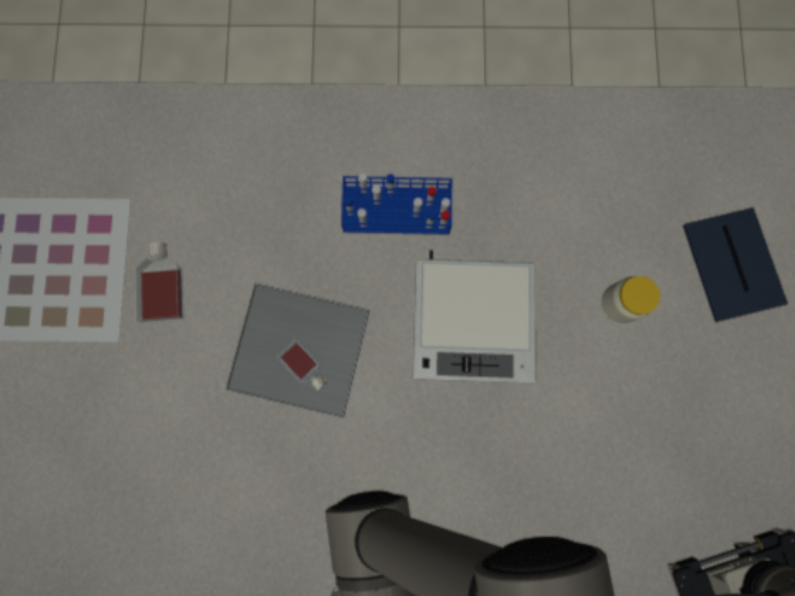

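View pics/scene0.png

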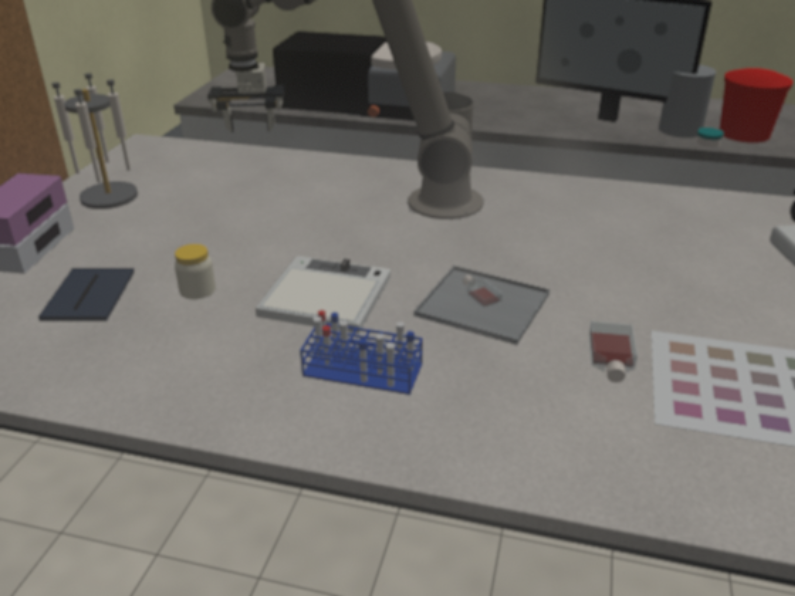

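The top view (795 px wide) shows the light box at (475,322), dimmer cap about (467,364), long mark about (481,365). The tray centre is near (298,350), and the flask body is at (298,360) with its cap at (318,383), so the neck points towards the robot and to its right. The big flask is at (160,290), the jar at (640,297) and the rack at (397,205), all clear of the work. The scene view agrees.

```bash
python3 - <<'E'
from h import *
k=1/1.42
def p(u,v,z): return plane("top",(u*k,v*k),z)
print("box corners top z30",[p(*q,30).tolist() for q in((415,262),(534,262),(535,382),(414,379))])
print("cap z50",p(467,363,50),"mark z30",p(481,365,30))
print("tray corners z15",[p(*q,15).tolist() for q in((256,284),(369,309),(344,416),(228,389))])
print("flask body agar z8",p(298,360,8),"flask cap z16",p(318,383,16))
print("jar z105",p(640,295,105),"rack z60",p(397,205,60),"bigflask",p(160,294,10))
im=cv2.imread("top0.png");h=cv2.cvtColor(im,cv2.COLOR_BGR2HSV)
m=cv2.inRange(h,(0,90,40),(12,255,160))|cv2.inRange(h,(168,90,40),(180,255,160))
for c in cv2.findContours(m,0,2)[0]:
    if cv2.contourArea(c)>100:
        r=cv2.minAreaRect(c);print(r,plane("top",r[0],8),[plane("top",q,8).tolist() for q in cv2.boxPoints(r)])
E
```

```text
box corners top z30 [[671.7, -47.8, 30.0], [673.8, -287.4, 30.0], [434.7, -282.1, 30.0], [438.4, -46.3, 30.0]]
cap z50 [ 469.2 -147.7   50. ] mark z30 [ 466.7 -177.4   30. ]
tray corners z15 [[626.6, 273.8, 15.0], [577.5, 44.0, 15.0], [366.0, 89.9, 15.0], [416.1, 319.5, 15.0]]
flask body agar z8 [474.5 184.5   8. ] flask cap z16 [429.3 142.4  16. ]
jar z105 [ 596.  -467.3  105. ] rack z60 [781.4 -10.5  60. ] bigflask [605.2 468.9  10. ]
((209.75003051757812, 253.75003051757812), (19.091880798339844, 14.142135620117188), 45.0) [473.9 184.8   8. ] [[478.5, 218.3, 8.0], [507.1, 190.9, 8.0], [469.2, 151.3, 8.0], [440.9, 178.7, 8.0]]
((113.0, 207.5), (33.0, 26.0), 90.0) [604.2 468.6   8. ] [[652.4, 509.8, 8.0], [653.0, 434.2, 8.0], [556.6, 427.9, 8.0], [556.0, 502.5, 8.0]]
```

Call:
arm_command(
  increments=[0,200,-114,20,9,0,396,-228,50,17.6,0,396,-228,50,17.6,0,396,-228,50,17.6,0,396,-228,50,17.6,0,396,-228,50,17.6,0,396,-228,50,17.6,0,396,-228,50,17.6,0,396,-228,50,17.6,0,396,-228,50,17.6,0,396,-228,50,17.6,0,396,-228,50,17.6],
)

```text
time: 1.6
tool_pos: [466.8, -164.3, 176.9]
tcp_rot: [3.141, -0.0, -0.002]
contact_force: [-0.2, 0.8, -0.9]
grip_width: 92.0
```

```bash
python3 - <<'E'
from h import *
s=sensors.get_obs();T=tcpT(s);np.save("T1.npy",T);print(s["time"],T.round(3)[:3].tolist(),s["grip_width"],np.round(s["contact_force"],2))
im=imaging.capture("wrist");cv2.imwrite("w1.png",im);cv2.imwrite("pics/w1.png",cv2.resize(im,None,fx=1.42,fy=1.42))
print(np.array(imaging.calibration("wrist")["hand_eye"]).round(2).tolist())
E
```

```text
1.6 [[1.0, -0.002, 0.0, 466.814], [-0.002, -1.0, -0.0, -164.35], [0.0, 0.0, -1.0, 176.875]] 91.95663297544601 [-0.2   0.76 -0.85]
[[0.0, -0.97, -0.25, 68.3], [1.0, 0.0, 0.0, 0.19], [-0.0, -0.25, 0.97, -157.85], [0.0, 0.0, 0.0, 1.0]]
```

View pics/w1.png

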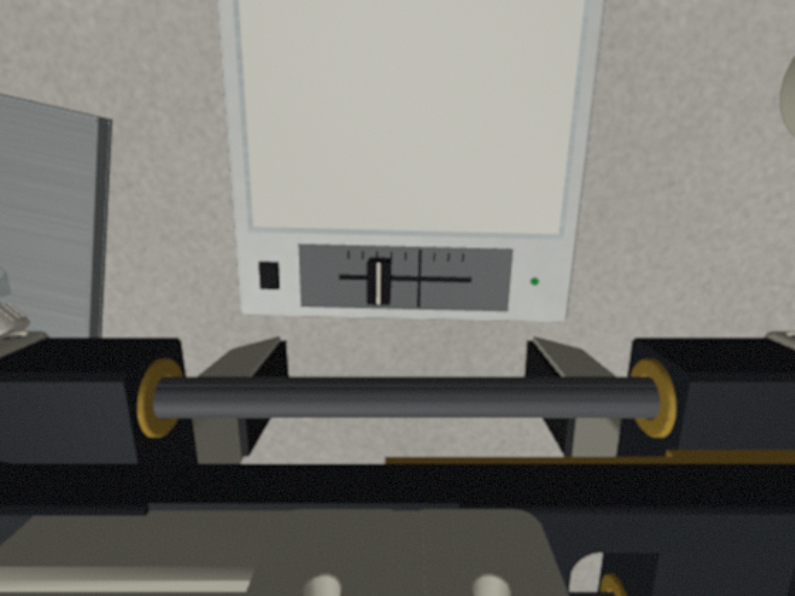

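The wrist view shows the dimmer cap's pointer at (378,282), the long mark at (419,250..307), and the near corners of the box at (243,313) and (566,320).

```bash
python3 - <<'E'
from h import *
T=np.load("T1.npy");k=1/1.42
p=lambda u,v,z:plane("wrist",(u*k,v*k),z,T)
print("cap",p(378,264,50),p(378,304,50),"mark",p(419,250,30),p(419,307,30),"corners",p(243,313,30),p(566,320,30))
print("slot",p(340,277,30),p(471,280,30),"panel",p(253,228,31),p(561,235,31))
E
```

```text
cap [ 482.7 -146.2   50. ] [ 455.4 -145.8   50. ] mark [ 488.9 -173.8   30. ] [ 447.5 -174.    30. ] corners [443.2 -46.4  30. ] [ 437.4 -281.2   30. ]
slot [ 469.8 -117.8   30. ] [ 467.4 -210.9   30. ] panel [504.5 -59.5  31. ] [ 499.3 -271.8   31. ]
```

Call:
arm_command(
  increments=[0,1.5,9.5,62,1.3,0,1.5,9.5,120,1.3,0,1.5,9.5,142,1.3,0,1.5,9.5,142,1.3,0,1.5,9.5,142,1.3,0.5,1.5,9.5,142,1.3,0.8,1.5,9.5,142,1.3,1,1.5,9.5,142,1.3,1,1.5,9.5,142,1.3,1,1.5,9.5,142,1.3,1,1.5,9.5,142,1.3,1,1.5,9.5,142,1.3],
)

```text
time: 3.15
tool_pos: [468.7, -173.0, 34.7]
tcp_rot: [-3.142, 0.0, -0.023]
contact_force: [-0.1, 1.2, 1.2]
grip_width: 26.4
```

Call:
arm_command(
  increments=[1,0,1,0,0,1,0,1,0,0,1,0,1,0,0,1,0,1,0,0],
)

```text
time: 3.65
tool_pos: [468.7, -174.2, 34.7]
tcp_rot: [3.141, 0.0, -0.023]
contact_force: [0.6, 0.4, 0.4]
grip_width: 15.2
```

Gripped at about 16 mm. Next I open, lift and look.

Call:
arm_command(
  increments=[0.5,0,0,0,0,0,0,0,0,0,0,0,0,0,0,0,0,0,0,0,0,0,0,0,0,0,0,0,-60,0,0,0,0,-120,0,0,0,0,-140,0,0,0,0,-140,0,0,0,0,-140,0],
)

```text
time: 4.9
tool_pos: [468.0, -173.7, 173.4]
tcp_rot: [-3.141, 0.002, -0.023]
contact_force: [-0.3, 1.4, -0.2]
grip_width: 92.1
```

```bash
python3 - <<'E'
from h import *
s=sensors.get_obs();T=tcpT(s);np.save("T2.npy",T);print(s["time"],T.round(3)[:3].tolist(),s["grip_width"])
im=imaging.capture("wrist");cv2.imwrite("w2.png",im);cv2.imwrite("pics/w2.png",cv2.resize(im[150:230,130:430],None,fx=2.6,fy=2.6))
E
```

```text
4.9 [[1.0, -0.023, -0.002, 467.991], [-0.023, -1.0, 0.001, -173.663], [-0.002, -0.001, -1.0, 173.422]] 92.07957389520847
```

View pics/w2.png

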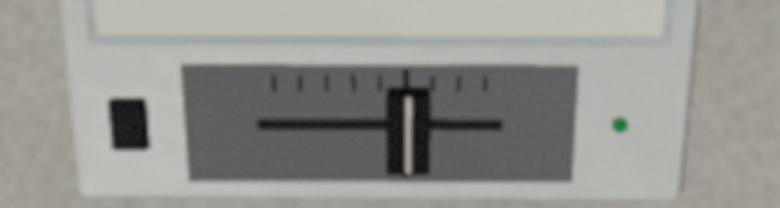

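The pointer at (408,130) in the crop lines up with the long mark at (406,72), within 1 mm. Now to the flask.

Call:
arm_command(
  increments=[0,-2,-60,-10,-8,0,-2,-120,-10,-16,0,-2,-180,-10,-24,0,-2,-240,-10,-32,0,-2,-300,-10,-40,0,-2,-359,-10,-44.3,0,-2,-359,-10,-44.3,0,-2,-359,-10,-44.3,0,-2,-359,-10,-44.3,0,-2,-359,-10,-44.3],
)

```text
time: 6.2
tool_pos: [475.2, 183.7, 184.6]
tcp_rot: [3.142, 0.0, 0.748]
contact_force: [-0.4, -0.0, -0.0]
grip_width: 91.8
```

```bash
python3 - <<'E'
from h import *
s=sensors.get_obs();T=tcpT(s);np.save("T3.npy",T);print(s["time"],T.round(3)[:3].tolist(),s["joint_positions"])
im=imaging.capture("wrist");cv2.imwrite("w3.png",im);cv2.imwrite("pics/w3.png",cv2.resize(im,None,fx=1.42,fy=1.42))
E
```

```text
6.2 [[0.733, 0.68, -0.0, 475.179], [0.68, -0.733, -0.0, 183.691], [-0.0, 0.0, -1.0, 184.585]] [ 2.18459251e-01  3.52870848e-01  1.63183303e+00 -1.99043209e-04
  1.15716290e+00  1.04146840e+00]
```

View pics/w3.png

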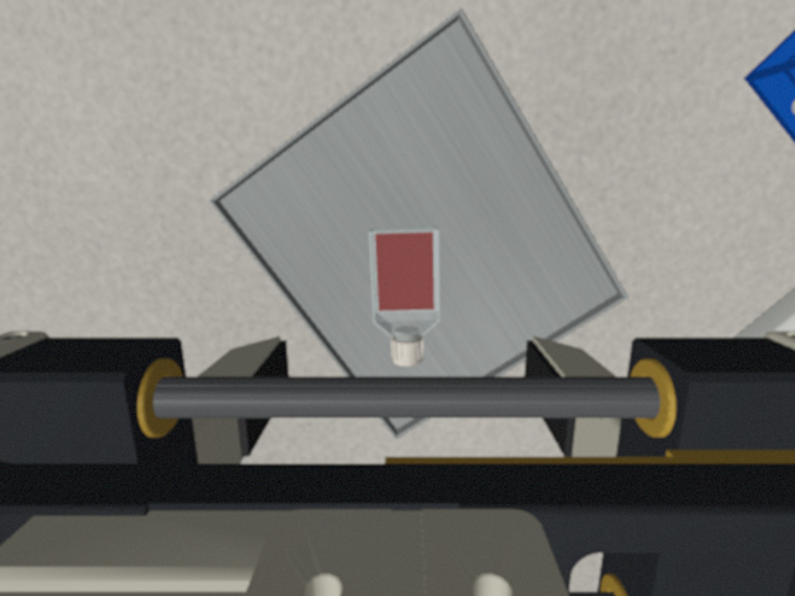

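The wrist view shows the flask nearly aligned with the tool: rear corners at (371,231) and (439,230), agar from (376,234) to (436,311), cap end at (407,364). The tray corners are at (216,202), (461,12), (623,296) and (398,434).

```bash
python3 - <<'E'
from h import *
T=np.load("T3.npy");k=1/1.42;Ti=np.linalg.inv(T)
def p(u,v,z):
    w=plane("wrist",(u*k,v*k),z,T); return w,(Ti@np.r_[w,1])[:2].round(1)
for n,q in dict(rearL=(371,231,28),rearR=(439,230,28),rearLz4=(371,231,4),rearRz4=(439,230,4),agRL=(376,235,9),agRR=(434,233,9),agNL=(379,311,9),agNR=(434,310,9),capend=(407,364,16),t1=(216,202,15),t2=(461,12,15),t3=(623,296,15),t4=(398,434,15)).items(): print(n,*p(*q))
E
```

```text
rearL [483.4 224.8  28. ] [ 34.  -24.6]
rearR [516.9 189.7  28. ] [34.7 24. ]
rearLz4 [480.2 224.4   4. ] [ 31.4 -26.4]
rearRz4 [516.2 186.7   4. ] [32.2 25.7]
agRL [481.2 219.7   9. ] [ 29.  -22.3]
agRR [512.2 188.5   9. ] [30.5 21.6]
agNL [438.  177.8   9. ] [-31.2 -21. ]
agNR [468.3 146.4   9. ] [-30.3  22.7]
capend [422.2 132.8  16. ] [-73.4   1.3]
t1 [420.4 321.6  15. ] [  53.7 -138.4]
t2 [629.3 276.6  15. ] [176.2  36.7]
t3 [576.6  48.8  15. ] [-17.3 167.9]
t4 [370.2  94.9  15. ] [-137.3   -6.3]
```

Call:
arm_command(
  increments=[0,-8,0,60,-1,0,-8,0,120,-1,0,-8,0,165,-1,0,-8,0,180,-1,0,-8,0,180,-1,0,-8,0,180,-1,0.3,-8,0,180,-1,0.6,-8,0,180,-1,1,-8,0,180,-1,1,-8,0,180,-1,1,-8,0,180,-1,1,-8,0,180,-1],
)

```text
time: 7.75
tool_pos: [469.1, 179.4, 4.7]
tcp_rot: [3.142, 0.0, 0.768]
contact_force: [-0.1, -0.1, 0.4]
grip_width: 50.0
```

Call:
arm_command(
  increments=[1,0,0,-12,0,1,0,0,-25,-5,1,20,-5,-25,-13,1,41,-10,-25,-21,1,61,-15,-25,-29,1,82,-20,-25,-33.3,1,82,-20,-25,-33.3,1,82,-20,-25,-33.3,1,82,-20,-12,-33.3,1,82,-20,-2,-33.3,1,82,-20,-2,-33.3,1,82,-20,-2,-33.3],
)

```text
time: 9.25
tool_pos: [514.1, 250.6, 6.4]
tcp_rot: [-3.141, 0.0, 1.349]
contact_force: [-0.0, 0.4, -0.3]
grip_width: 49.9
```

```bash
python3 - <<'E'
from h import *
s=sensors.get_obs();T=tcpT(s);np.save("T4.npy",T);print(s["time"],T.round(3)[:3].tolist(),s["joint_positions"],s["contact_force"])
im=imaging.capture("wrist");cv2.imwrite("w4.png",im);cv2.imwrite("pics/w4.png",cv2.resize(im,None,fx=1.42,fy=1.42))
E
```

```text
9.25 [[0.22, 0.975, -0.001, 514.054], [0.975, -0.22, -0.0, 250.611], [-0.0, -0.001, -1.0, 6.416]] [ 3.19652571e-01  6.82272703e-01  1.63249824e+00 -7.93091766e-05
  8.27563597e-01  5.41987020e-01] [-0.00672239  0.43956868 -0.32437594]
```

View pics/w4.png

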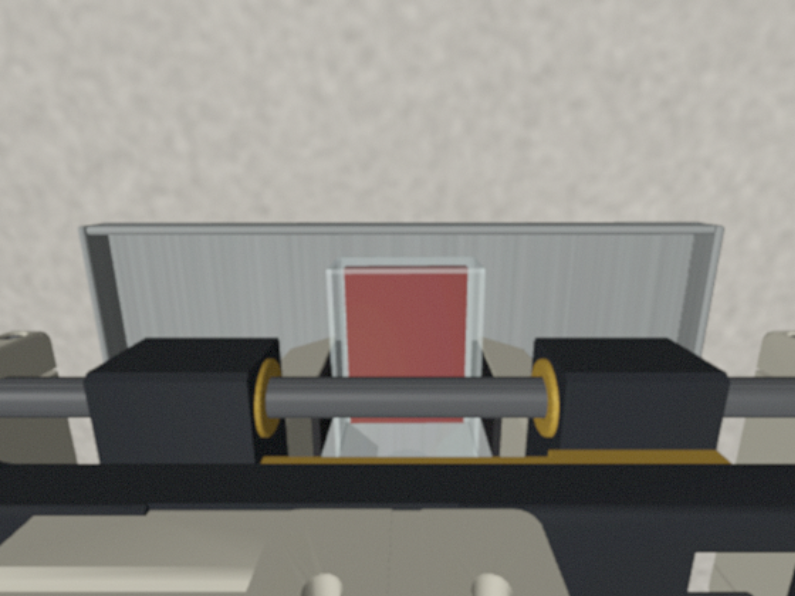

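The view shows the flask square to the tray's far wall: inner wall rim at row 233, the flask's rear underside at row 260, rear top at row 269.

```bash
python3 - <<'E'
from h import *
T=np.load("T4.npy");k=1/1.42;Ti=np.linalg.inv(T)
for n,q in dict(wallL=(120,233,15),wallR=(690,233,15),outer=(400,225,15),rearbot=(405,260,5),reartop=(405,269,30)).items():
    w=plane("wrist",(q[0]*k,q[1]*k),q[2],T);print(n,w,(Ti@np.r_[w,1])[:2].round(1))
E
```

```text
wallL [431.1 321.6  15. ] [ 51.  -96.6]
wallR [619.5 279.   15. ] [50.9 96.6]
outer [524.3 303.3  15. ] [53.6 -1.6]
rearbot [522.9 289.6   5. ] [40.  0.]
reartop [523.3 291.   30. ] [41.4  0.1]
```

Call:
arm_command(
  increments=[1,9,0,0,0,1,12,0,-3,0,1,14,0,-7,0,1,17,0,-10,0,1,19.5,0,-13,0,1,22.5,0,-15.5,0,1,26,0,-18,0,1,29.5,0,-20,0,1,33,0,-21.5,0,1,36,0,-22.5,0,1,36,0,-22.5,0],
)

```text
time: 10.68
tool_pos: [520.6, 282.1, 29.0]
tcp_rot: [-3.138, 0.008, 1.35]
contact_force: [-4.2, -18.1, 6.4]
grip_width: 50.1
```

```bash
python3 - <<'E'
from h import *
s=sensors.get_obs();T=tcpT(s);np.save("T5.npy",T);print(s["time"],T.round(3)[:3].tolist(),s["contact_force"],s["grip_width"])
im=imaging.capture("wrist");cv2.imwrite("w5.png",im);cv2.imwrite("pics/w5.png",cv2.resize(im,None,fx=1.42,fy=1.42))
E
```

```text
10.675 [[0.219, 0.976, -0.005, 520.604], [0.976, -0.219, -0.008, 282.09], [-0.008, -0.003, -1.0, 29.005]] [ -4.15313215 -18.05828356   6.3702461 ] 50.09207275177466
```

View pics/w5.png

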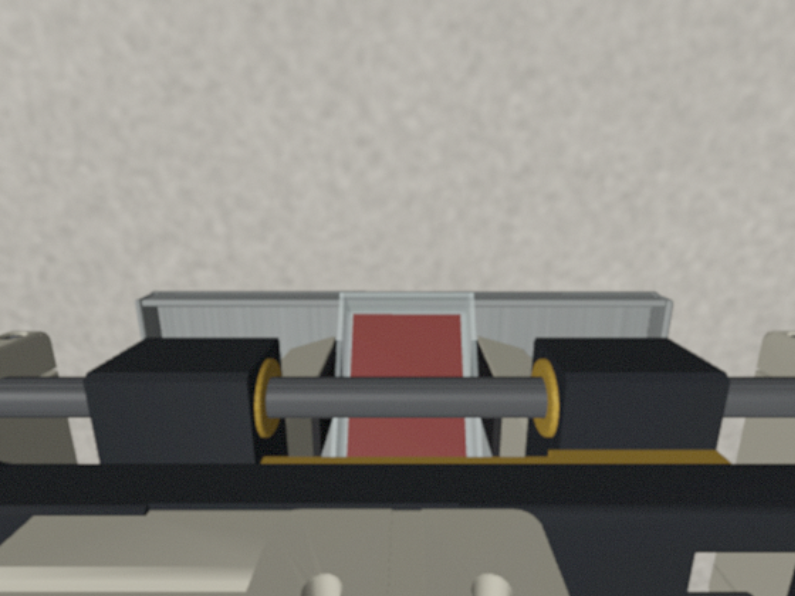

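Call:
arm_command(
  increments=[1,-5,0,0,0,1,-10,0,-15,0,1,-12,0,-40,0,1,-15,0,-75,0,1,-15,0,-75,0,1,-15,0,-75,0],
)

```text
time: 11.48
tool_pos: [518.7, 271.5, 104.4]
tcp_rot: [3.141, -0.0, 1.349]
contact_force: [0.9, -1.1, -1.0]
grip_width: 49.6
```

```bash
python3 - <<'E'
from h import *
s=sensors.get_obs();T=tcpT(s);np.save("T6.npy",T);print(s["time"],T.round(3)[:3].tolist(),s["contact_force"],s["grip_width"],imaging.calibration("wrist")["fx"],imaging.calibration("wrist")["cy"])
im=imaging.capture("wrist");cv2.imwrite("w6.png",im);cv2.imwrite("pics/w6.png",cv2.resize(im[180:340,200:360],None,fx=3.75,fy=3.75,interpolation=cv2.INTER_CUBIC))
E
```

```text
11.475 [[0.22, 0.976, 0.0, 518.708], [0.976, -0.22, 0.0, 271.526], [0.0, 0.0, -1.0, 104.414]] [ 0.85277807 -1.09481755 -1.0390551 ] 49.62406204159369 308.8508503958138 208.91232806062231
```

View pics/w6.png

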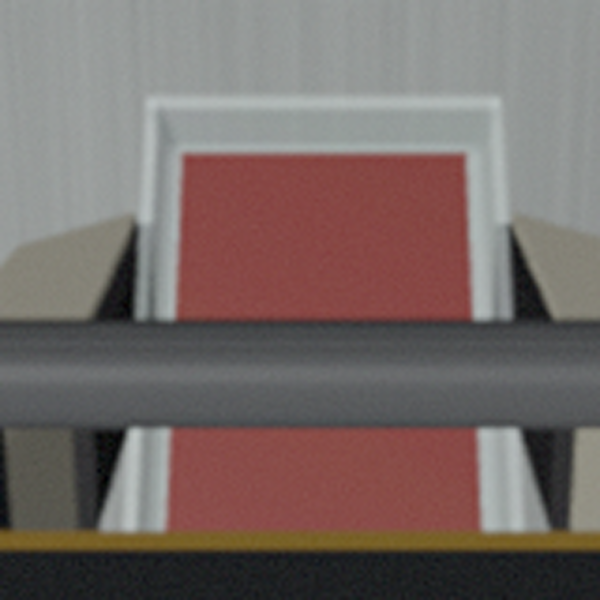

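The crop shows the flask tilted neck-up, with agar rows from 153 to 530. Next I get the slope from how the agar's width varies by row, using the earlier level view w4 as a zero check.

```bash
cat > tilt.py <<'E'
from h import *
def tilt(f,W=44.2):
    im=cv2.GaussianBlur(cv2.imread(f),(3,3),0).astype(float);c=imaging.calibration("wrist");H=np.array(c["hand_eye"])
    r=im[:,:,2]-im[:,:,1]; P=[]
    for v in range(185,325):
        row=r[v,220:350]; 
        if row[55:75].min()<40: continue
        t=row[55:75].mean()/2; a=row>t
        l=65-np.argmin(a[65::-1]); rr=65+np.argmin(a[65:])
        le=l-1+(t-row[l-1])/(row[l]-row[l-1])if 0 else l-(row[l]-t)/(row[l]-row[l-1]); re=rr-1+(row[rr-1]-t)/(row[rr-1]-row[rr])
        z=c["fx"]*W/(re-le); p=H@np.array([0,(v-c["cy"])/c["fy"]*z,z,1]); P.append((v,re-le,p[0],p[2]))
    P=np.array(P); x,z=P[:,2],P[:,3]
    A=np.c_[x-x.mean(),z-z.mean()];d=np.linalg.svd(A)[2][0]
    print(f,len(P),P[0].round(1),P[-1].round(1),"slope",np.degrees(np.arctan2(d[1],d[0])%np.pi).round(1))
if __name__=="__main__":
    for f in("w4.png","w5.png","w6.png"): tilt(f)
E
python3 tilt.py
```

```text
w4.png 75 [193.   86.2  35.5  -2.6] [296.   78.5 -23.8  -2.1] slope 179.8
w5.png 70 [222.   74.9  14.1  16.4] [321.   84.4 -30.  -16.3] slope 35.4
w6.png 70 [222.   75.3  14.4  15.6] [321.   84.2 -30.3 -15.9] slope 34.7
```

Slope is 34.7°, with the zero check good to 0.2°. It needs about 10° more, so I push again with the rim bearing near the bottom corner, where the lever is longest.

Call:
arm_command(
  increments=[1,0,0,40,0,1,0,0,65,0,1,2,0,71.5,0,1,6,0,71.5,0,1,10,0,71.5,0,1,12,0,71.5,0,1,14,0,71,0,1,16,0,70.5,0,1,18,0,70,0,1,20,0,69.5,0,1,20,0,69.5,0],
)

```text
time: 12.9
tool_pos: [522.8, 287.7, 34.7]
tcp_rot: [-3.141, 0.006, 1.349]
contact_force: [-1.5, -12.7, 2.1]
grip_width: 50.0
```

```bash
python3 - <<'E'
from tilt import *
s=sensors.get_obs();T=tcpT(s);print(s["time"],T.round(3)[:3].tolist(),s["contact_force"],s["grip_width"])
cv2.imwrite("w7.png",imaging.capture("wrist"));tilt("w7.png")
E
```

```text
12.9 [[0.22, 0.976, -0.002, 522.826], [0.976, -0.22, -0.005, 287.733], [-0.006, -0.001, -1.0, 34.684]] [ -1.49296336 -12.72847497   2.14301097] 49.968739080936395
w7.png 66 [226.   74.2  11.2  17.6] [321.   85.1 -29.3 -17.4] slope 38.9
```

Call:
arm_command(
  increments=[1,2,0,-0.5,0,1,4,0,-1,0,1,6,0,-1.5,0,1,6,0,-1.5,0,1,6,0,-1.5,0],
)

```text
time: 13.58
tool_pos: [524.2, 293.8, 36.2]
tcp_rot: [-3.141, 0.005, 1.349]
contact_force: [-0.5, -10.5, 2.5]
grip_width: 50.2
```

```bash
python3 - <<'E'
from tilt import *
s=sensors.get_obs();T=tcpT(s);print(s["time"],T.round(3)[:3].tolist(),s["contact_force"],s["grip_width"])
cv2.imwrite("w8.png",imaging.capture("wrist"));tilt("w8.png")
E
```

```text
13.575 [[0.22, 0.976, -0.002, 524.205], [0.975, -0.22, -0.005, 293.782], [-0.005, -0.001, -1.0, 36.243]] [ -0.47186055 -10.54626043   2.458313  ] 50.22145896331372
w8.png 59 [233.   72.9   6.2  19.5] [321.   85.7 -28.6 -18.4] slope 46.1
```

Call:
arm_command(
  increments=[1,-6,0,0,0,1,-10,0,-10,0,1,-12,0,-35,0,1,-30,5,-64,0,1,-65,20,-64,0,1,-110,38,-64,0,1,-155,55,-64,0,1,-200,73,-64,0,1,-245,91,-64,0,1,-290,109,-64,0,1,-335,127,-64,0,1,-375,143,-64,0,1,-405,154,-64,0,1,-420,160,-64,0,1,-420,160,-64,0,1,-420,160,-64,0,1,-420,160,-64,0],
)

```text
time: 15.75
tool_pos: [588.2, -147.0, 100.3]
tcp_rot: [-3.141, -0.0, 1.35]
contact_force: [-0.9, 0.4, -1.2]
grip_width: 50.0
```

```bash
python3 - <<'E'
from tilt import *
s=sensors.get_obs();T=tcpT(s);print(s["time"],T.round(3)[:3].tolist(),s["contact_force"],s["grip_width"])
im=imaging.capture("wrist");cv2.imwrite("w9.png",im);tilt("w9.png")
a=imaging.capture("scene")[150:300,150:350];a=cv2.resize(a,(800,600),interpolation=cv2.INTER_CUBIC);cv2.imwrite("pics/s9.png",a)
E
```

```text
15.75 [[0.219, 0.976, -0.0, 588.175], [0.976, -0.219, 0.0, -146.965], [0.0, -0.0, -1.0, 100.315]] [-0.87593266  0.43506357 -1.22182798] 49.950063719270496
w9.png 58 [233.   73.1   6.3  19. ] [320.   84.4 -29.5 -16.2] slope 45.2
```

View pics/s9.png

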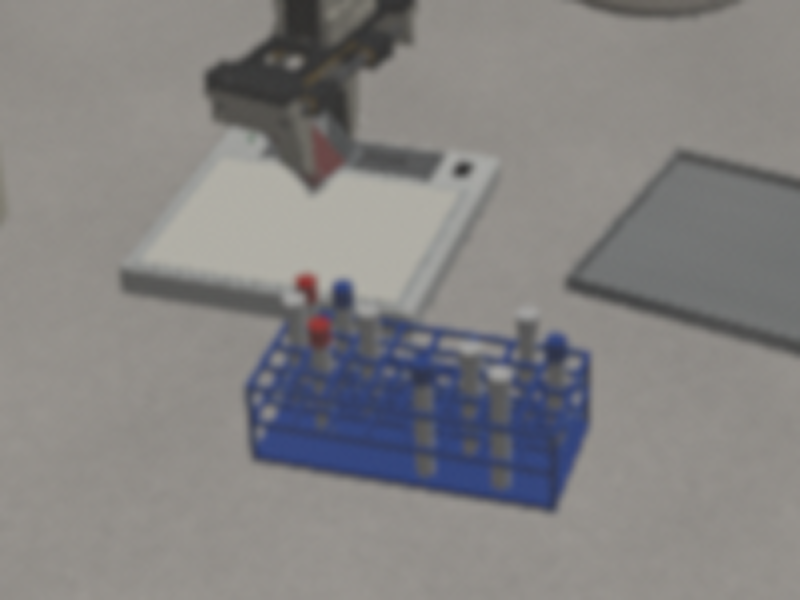

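The flask hangs neck-up at 45.2° over the panel (rear corner at (315,190) in the crop). Hold still for about 2.4 s.

Call:
arm_command(
  increments=[1,0,0,0,0,1,0,0,0,0,1,0,0,0,0,1,0,0,0,0,1,0,0,0,0,1,0,0,0,0,1,0,0,0,0,1,0,0,0,0,1,0,0,0,0,1,0,0,0,0,1,0,0,0,0,1,0,0,0,0,1,0,0,0,0,1,0,0,0,0,1,0,0,0,0,1,0,0,0,0,1,0,0,0,0,1,0,0,0,0,1,0,0,0,0],
)

```text
time: 18.23
tool_pos: [588.2, -148.3, 100.2]
tcp_rot: [3.142, 0.0, 1.349]
contact_force: [0.8, 0.9, -1.1]
grip_width: 49.7
```

```bash
python3 - <<'E'
from tilt import *
s=sensors.get_obs();print(s["time"],s["tool_pos"])
cv2.imwrite("w10.png",imaging.capture("wrist"));tilt("w10.png")
E
```

```text
18.225 [ 588.18391806 -148.33306604  100.23408319]
w10.png 58 [233.   73.2   6.4  18.8] [320.   84.5 -29.4 -16.3] slope 45.3
```

Held at 45.3° throughout. For levelling I return to the far tray wall, lower the rear corner just outside its rim, and pull inward so the rim lifts the rear of the underside.

Call:
arm_command(
  increments=[1,15,-6,0,0,1,50,-19,0,0,1,95,-36,0,0,1,140,-53,0,0,1,185,-69,0,0,1,230,-86,0,0,1,275,-103,0,0,1,320,-120,0,0,1,365,-137,0,0,1,400,-150,0,0,1,425,-158,0,0,1,431,-160,0,0,1,431,-160,0,0,1,431,-160,30,0,1,431,-160,55,0,1,431,-160,63.5,0,1,431,-160,63.5,0,1,431,-160,63.5,0],
)

```text
time: 20.52
tool_pos: [527.8, 307.3, 37.8]
tcp_rot: [3.14, -0.001, 1.348]
contact_force: [-0.6, 0.2, -0.8]
grip_width: 50.0
```

```bash
python3 - <<'E'
from tilt import *
s=sensors.get_obs();T=tcpT(s);np.save("T11.npy",T);p=s["tool_pos"];print(s["time"],p,"n",.22*p[0]+.975*p[1],s["contact_force"])
im=imaging.capture("wrist");cv2.imwrite("w11.png",im);tilt("w11.png")
cv2.imwrite("pics/w11.png",cv2.resize(im[180:340,130:430],None,fx=2.6,fy=2.6))
E
```

```text
20.525 [527.83760936 307.30341441  37.80612002] n 415.74510310862706 [-0.58526877  0.21343389 -0.83503895]
w11.png 59 [233.   73.3   6.5  18.7] [321.   84.2 -30.3 -15.9] slope 45.2
```

View pics/w11.png

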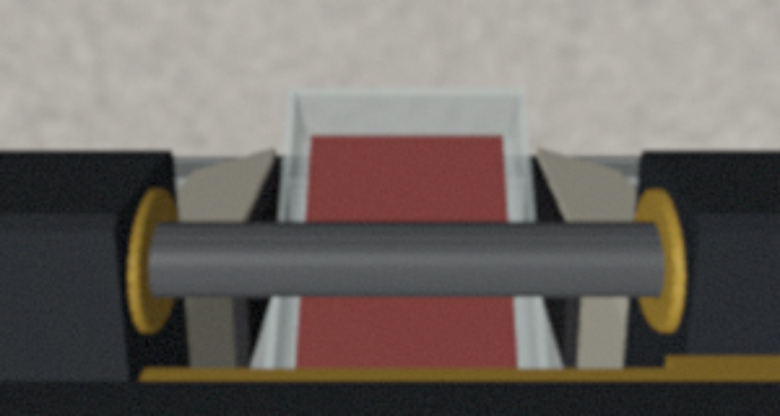

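Call:
arm_command(
  increments=[1,0,0,1.5,0,1,-4,0,1.5,0,1,-8,0,1.5,0,1,-10,0,2,0,1,-12.5,0,2,0,1,-15,0,2.5,0,1,-17.5,0,3.5,0,1,-20,0,4,0,1,-22,0,5,0,1,-24,0,6,0,1,-26,0,7,0,1,-28,0,8.5,0,1,-28,0,8.5,0],
)

```text
time: 22.2
tool_pos: [522.4, 282.1, 29.8]
tcp_rot: [3.138, -0.005, 1.348]
contact_force: [0.5, 8.8, 3.6]
grip_width: 49.4
```

```bash
python3 - <<'E'
from tilt import *
s=sensors.get_obs();p=s["tool_pos"];print(s["time"],p,"n",.22*p[0]+.975*p[1],s["contact_force"],s["grip_width"])
im=imaging.capture("wrist");cv2.imwrite("w12.png",im);tilt("w12.png")
E
```

```text
22.2 [522.39651356 282.14079507  29.83241078] n 390.0145081728928 [0.54415966 8.84479422 3.57807956] 49.42152853196348
w12.png 79 [214.   78.   20.6  10.7] [321.   82.6 -32.2 -13.2] slope 23.0
```

Call:
arm_command(
  increments=[1,0,0,-8,0,1,2,0,-20,0,1,-15,0,-25,0,1,-40,0,-20,0,1,-58,0,-5,0,1,-58,0,8,0,1,-58,0,10,0,1,-60,0,12,0,1,-62,0,14,0,1,-64,0,16,0,1,-66,0,18,0,1,-68,0,20,0,1,-69,0,21.5,0,1,-70,0,23,0,1,-70,0,23,0],
)

```text
time: 24.12
tool_pos: [505.9, 213.3, 6.3]
tcp_rot: [3.14, -0.002, 1.349]
contact_force: [-3.6, 3.8, 8.3]
grip_width: 50.0
```

```bash
python3 - <<'E'
from tilt import *
s=sensors.get_obs();p=s["tool_pos"];print(s["time"],p,"n",.22*p[0]+.975*p[1],s["contact_force"],s["grip_width"])
im=imaging.capture("wrist");cv2.imwrite("w13.png",im);tilt("w13.png")
E
```

```text
24.125 [505.88101611 213.27176186   6.27298428] n 319.23379136317277 [-3.58303989  3.7720768   8.32251094] 50.00226066721548
w13.png 76 [212.   84.1  25.   -1.2] [316.   78.6 -34.6  -5.1] slope 4.6
```

Call:
arm_command(
  increments=[1,0,0,1,0,1,-1,0,1.5,0,1,-2,0,2,0,1,-2,0,2,0],
)

```text
time: 24.68
tool_pos: [506.1, 211.9, 4.6]
tcp_rot: [3.139, -0.003, 1.349]
contact_force: [-2.0, 6.1, 8.9]
grip_width: 49.7
```

```bash
python3 - <<'E'
from tilt import *
s=sensors.get_obs();p=s["tool_pos"];print(s["time"],p,s["contact_force"],s["grip_width"])
im=imaging.capture("wrist");cv2.imwrite("w14.png",im);tilt("w14.png")
E
```

```text
24.675 [506.0949667  211.86352509   4.63578008] [-1.96574533  6.07724865  8.9298918 ] 49.68417620976183
w14.png 73 [213.   84.8  24.9  -2.7] [314.   78.7 -33.3  -5.1] slope 2.0
```

Level to 2° and down on the floor while gripped. A final half-millimetre press, a short hold, then release and rise.

Call:
arm_command(
  increments=[1,0,0,0.6,0,1,0,0,0.6,0,1,0,0,0.6,0,0.4,0,0,0.4,0,0.2,0,0,0,0,0,0,0,0,0,0,0,0,0,0,0,0,0,0,0,0,0,0,0,0,0,0,0,0,0,0,0,0,-30,0,0,0,0,-80,0,0,0,0,-130,0,0,0,0,-180,0,0,0,0,-180,0,0,0,0,-180,0],
)

```text
time: 26.72
tool_pos: [503.8, 209.6, 181.9]
tcp_rot: [-3.139, 0.001, 1.349]
contact_force: [-0.9, 0.2, -0.3]
grip_width: 91.6
```

```bash
python3 - <<'E'
from tilt import *
s=sensors.get_obs();T=tcpT(s);p=s["tool_pos"];print(s["time"],p,s["contact_force"],s["grip_width"])
im=imaging.capture("wrist");cv2.imwrite("w15.png",im);tilt("w15.png")
t=imaging.capture("top");cv2.imwrite("t15.png",t)
cv2.imwrite("pics/f15.png",np.vstack([im[90:420],cv2.resize(t[170:300,140:400],(560,270))]))
E
```

```text
26.725 [503.82187072 209.63956537 181.88335679] [-0.89083855  0.16593955 -0.29394455] 91.58828850353089
w15.png 33 [185.   39.5   6.  183.3] [217.   38.2 -32.  185.7] slope 175.8
```

View pics/f15.png

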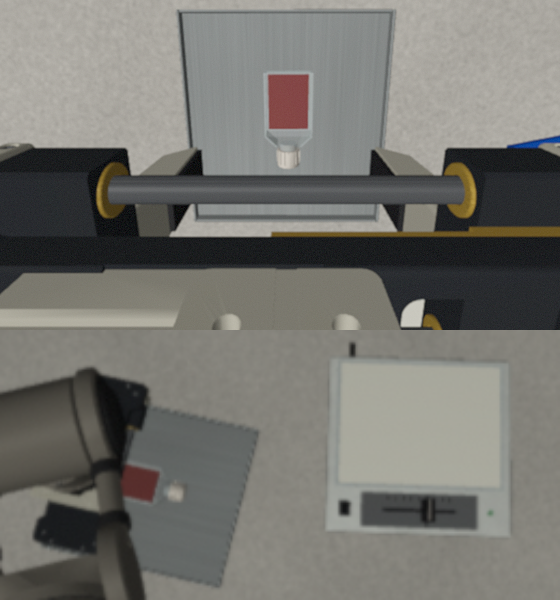

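The flask lies flat inside the tray, released (body at (288,102), upper half of the picture). The dimmer cap is still at the mark ((428,511), lower half), and the arm is clear.

```bash
python3 -c "
from plant import ticket
print(ticket.close_job())"
```

```text
the job is handed in; nothing more can be done
None
```

I finished the job and handed it in at about 27 s of the 72 s; `close_job` gave no verdict.

- **Dimmer:** I closed the jaws over the cap at the long mark. A close-up showed its pointer within about 1 mm of the mark, and the last top view still shows it there.
- **Tilt:** The arm can only shift and spin, so I pivoted the flask in the grip by pushing its rear against the tray wall. The first push gave only 34.7° and the flask slid a few millimetres in the grip. Two more pushes brought it to 46°.
- **Hold over the panel:** The slope read 45.2° before and 45.3° after a still hold of about 2.4 s, with the flask about 70 mm above the panel's middle. I did not measure roll separately; I relied on the jaw grip to keep it upright.
- **Levelling and set-down:** I pulled the flask against the tray rim down to 23°, then pressed it onto the floor. It read 2.0° while still gripped, and I then pressed 0.6 mm more and released. No reading showed the neck below level.
- **Last checks:** The last wrist and top views show the flask released on the tray floor and the arm clear of it. My slope reading after release (about -4°) is not reliable: it came from far off, where the agar is only 39 pixels wide, so the picture is the only check that it lies flat.
- **Bystanders:** The arm was never near the big flask, the jar or the rack. I did not measure their positions again at the end.

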